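Seat the model carrier in the desktop scanner

TASK

The plaster dental model has to sit against the depth stop, out of sight inside the desktop scanner, before it can be scanned. Take the seating stick from its rest and, with the stick's nylon tip on the carrier's finger plate, nudge the model carrier gently and slowly into the scanner until it is fully home against the stop; do not ram it, and keep the stick off the plaster and your fingers off the carrier. Then lay the stick back in the notches of its rest and leave the jars and bottle beside the scanner where they stand.

Things in the scene. Friction and masses are not known exactly. Their poses are not given: they have to be found in the camera images.
- scanner: Fixed white desktop model scanner, 180 mm deep (x), 150 wide, 125 high; origin at the centre of its underside on the worktop; x points into the machine, from the open mouth in front to the back. A tunnel with guide rails runs in; its bed is 10 mm above the worktop. The roof over it is 88 mm high in front, with a camera head on the rear half. A lip 10 mm high stands 28 mm out before the mouth.
- scanner_mouth (a point): Centre line of the mouth plane (90 mm before the scanner's origin, 34 mm up); axes as the scanner. Mouth 124 wide, 68 high. In the tunnel sprung side shoes grip the carrier: part-way in the push needed rises from about 2 N to 4 to 7 N; this is not the stop. The stop, a rigid unseen block, is set anew each time: at home the finger plate's face is 5 to 20 mm inside the mouth.
- finger_plate (a point): Where to push: point on the front face of the carrier's finger plate, 24 mm above the scanner's bed; x points into the scanner, z up. The upright aluminium plate is 44 mm wide, 36 high, 8 thick. At the start its face is 12 to 28 mm out of the mouth. A plaster model stands behind it. Stay under 20 N and 50 mm/s, or the model can shift on its mount.
- carrier_nose (a point): Lower edge of the carrier's leading end, hidden in the tunnel, 95 mm ahead of the finger plate's face; this end meets the stop. The loose carrier is an aluminium sled 95 mm long (x), 76 wide, 10 thick, about 0.35 kg, lying in the rails with 1 mm play each side; axes as the finger plate. It stays where it is left.
- stick_centre (a point): Centre of the loose seating stick, on its axis, which is its x. Steel handle 14 x 14 mm square from x = -60 to +60 mm, then a 9 mm shank, then a nylon tip of 14 mm diameter whose flat end is at x = +110 mm. 90 g, balances about 5 mm ahead of its centre; grip it at the centre across y, from above.
- rest: Fixed grey stick rest, 112 mm long (x), 46 wide; origin at the centre of its underside, base plate 5 mm thick. Uprights 10 mm thick at x = -44 and +44 mm, 45 mm high, have notches 19 mm wide, flared to about 30 mm at the top; notch floors 28 mm up, so the stick lies along the rest's x with its centre 35 mm above the origin. Tip towards the rest's +x at the start; either way round will do.
- jar: White powder jar with ribbed cap, 41 mm diameter, 66 high, loose, beside the scanner; origin at the centre of its foot. A bystander.
- dropper: Amber dropper bottle, 34 mm diameter, 109 high, loose, beside the scanner; origin at the centre of its foot. A bystander.
- pot: Small screw jar, 31 mm diameter, 32 high, loose, beside the scanner; origin at the centre of its foot. A bystander.
Not all that is in view belongs to the job. What is shaped like the part that bears finger_plate but green is not meant.

How it is judged:
By the outcome, as a careful person would: the job done as asked, in the order asked, and still so for the second after the job is handed in, with the robot touching nothing.
It also fails if it takes over 64 s, if anything falls off the work surface, if the arm or the gripper's body presses on something with over 40 N, if the wrist force passes 120 N, or if a joint passes its speed limit or range.

ROBOT

A 6-joint arm with a two-finger parallel gripper is mounted at the origin on a cart in front of the work surface, level with it; the furniture and walls round the work are solid. World frame = base frame: x ahead of the robot, y to its left, z up, the work surface at z = 0. Lengths are in m, angles in rad, forces in N, time in s.
With the tool pointing down it reaches from about 0.275 to 0.75 m from the base axis. Payload 10.2 kg.
Tool frame: the origin (TCP) lies at the very end of the fingers, on their centre line; the grasp point (between the pads) lies 19 mm behind it; z points along the fingers, y is the direction in which the jaws open and shut (so a half turn about z gives the same grasp; the last joint's range is limited). The gripper opens to 88 mm and grips with 3 to 60 N. Pads are 18 mm wide; open, the fingers measure 123 mm over their backs; the gripper's body (75 mm by 187 mm) begins 45 mm behind the grasp point.
Start: joints at [1.115, 0.313, 1.498, -0, 1.331, -0.223], TCP at [0.121, 0.511, 0.239] pointing down, gripper open.
Joint ranges: [-2.94, 2.94], [-0.97, 2.17], [0.19, 2.56], [-1.23, 4.37], [0.02, 3.11], [-2.88, 2.88]. Speed limits (rad/s): [2.39, 2.39, 3.01, 3.14, 3.14, 3.14].

INTERFACE

Orientations are given as a unit quaternion [w, x, y, z].
In Python, from workcell import ctrl gives the robot as it stands. Calls block until the motion is done:
- ctrl.move_pose(position, orientation): joint-space move of the TCP to a pose.
- ctrl.move_l(position, orientation=None, vel=0.15): straight line of the TCP; orientation=None keeps the orientation; vel is the mean speed in m/s.
- ctrl.move_joints(angles): joint-space move.
- ctrl.open() and ctrl.grab(newtons=None): open the fingers fully, or close them until they stop; newtons is the grip in N (None keeps the last).
- ctrl.pause(seconds).
- ctrl.ik(position, orientation): joint angles nearest the present ones, or None.
- ctrl.sense(): the state.
- ctrl.snapshot(name): name is "side" or "top" or "wrist"; returns the picture (400x640x3 uint8, red, green, blue); there is no depth.
- ctrl.camera_info(name): a dict with "mtx" (3x3 intrinsics, pixels), "dist_coeffs" ([k1, k2, p1, p2, k3] as OpenCV has them; the pictures are not rectified), "extrinsics" (4x4, takes a point from camera to world coordinates). Camera axes: x right, y up, looking along -z (the intrinsics and any distortion apply to the point x, -y, -z); pixel columns grow to the right and rows downward; lengths in m; the calibration is good to about 2 mm. A picture is of the moment at which its call begins: read the wrist's pose just before it. camera_info takes no time and is no camera call; for the wrist camera it gives the pose at the moment of the call.
A pose or a line that the arm cannot do raises ctrl.MotionError and nothing moves.
- ctrl.job_done(): hands the job in, once; it reports no verdict.
Trained networks look in the newest picture that a camera, given by its name, has taken for a name from the list of things; names that differ only in an ending like _2 or _b are one class to them, and where a whole thing is asked for, a point or a joint stands for the part that bears it (a point fixed in the world has none). Each returns a list of dicts, best first, with "confidence" (0 to 1); they miss things now and then, are a little off and sometimes report something else, mostly with a low value. They report only what shows in the picture. A call takes as long as a camera call. They do not tell look-alikes from the thing itself.
- ctrl.recognise(camera, query): "box" ([left, top, right, bottom] in pixels, round what is visible of it).
- ctrl.trace(camera, query): "pixels" (400x640 bool, what is visible of it) and "box" ([left, top, right, bottom] in pixels, round what is visible of it).
- ctrl.pinpoint(camera, query): "pixel" ([column, row] in pixels: a listed point, or the origin of a listed thing).
The state is a dict: "t": time; "q": joint angles; "qd": joint speeds; "joint_torque": joint torques, N m; "ee_pos": TCP position; "eef_rot": TCP orientation; "contact_force": force on the tool from outside, world axes, zero at the start; "torque": the same for the moment, N m; "opening": finger opening in m.
Only numpy, scipy, OpenCV 4.12 (cv2) and the standard library are available. Lean on these libraries where they do the work, as an engineer would, in place of code of your own. Each camera call takes 0.05 s, during which the arm holds its last target. There are 200 camera calls.

## Working session

There is one attempt and no reset: what is moved stays moved. The work goes in short steps, each a Python script; the robot and the scene stay as the last script left them, time stands still between calls to the robot, and variables do not carry over. Pictures are saved under pics/ and viewed, about 8 in all and at most 12, crops included, and the job is handed in when it is done.

```bash
mkdir -p pics
cat > h.py <<'E'
import numpy as np, cv2
from workcell import ctrl
def ray(name,px,info=None):
    i=info or ctrl.camera_info(name)
    u=cv2.undistortPoints(np.array([[px]],float),np.array(i["mtx"],float),np.array(i["dist_coeffs"],float))[0,0]
    E=np.array(i["extrinsics"]); d=E[:3,:3]@np.array([u[0],-u[1],-1.]); return E[:3,3],d
def atz(name,px,z,info=None):
    o,d=ray(name,px,info); return o+d*(z-o[2])/d[2]
def tri(rs):
    A=np.zeros((3,3));b=np.zeros(3)
    for o,d in rs:
        d=d/np.linalg.norm(d);P=np.eye(3)-np.outer(d,d);A+=P;b+=P@o
    x=np.linalg.solve(A,b); return x,[np.linalg.norm(np.cross(x-o,d/np.linalg.norm(d))) for o,d in rs]
def proj(name,p,info=None):
    i=info or ctrl.camera_info(name);E=np.linalg.inv(np.array(i["extrinsics"]));c=E[:3,:3]@np.array(p)+E[:3,3]
    c=np.array([c[0],-c[1],-c[2]])
    return cv2.projectPoints(c[None],np.zeros(3),np.zeros(3),np.array(i["mtx"],float),np.array(i["dist_coeffs"],float))[0][0,0]
def save(n,im): cv2.imwrite("pics/"+n,cv2.cvtColor(im,cv2.COLOR_RGB2BGR))
E
python3 - <<'E'
from h import *
ims=[]
for c in("side","top"):
    im=ctrl.snapshot(c);save(c+"0.png",im)
    print(c,np.array(ctrl.camera_info(c)["extrinsics"]).round(3).tolist())
    for q in("scanner","scanner_mouth","finger_plate","stick_centre","rest","jar","dropper","pot"):
        print(c,q,[(np.round(r["pixel"]).tolist(),round(r["confidence"],2)) for r in ctrl.pinpoint(c,q)][:4])
print(ctrl.sense())
E
```

```text
side [[0.955, 0.138, -0.264, 0.379], [-0.297, 0.364, -0.883, -0.609], [-0.025, 0.921, 0.389, 0.392], [0.0, 0.0, 0.0, 1.0]]
side scanner [([368.0, 229.0], 0.81)]
side scanner_mouth [([328.0, 217.0], 0.9), ([238.0, 207.0], 0.63)]
side finger_plate [([252.0, 246.0], 0.71), ([234.0, 196.0], 0.55), ([320.0, 217.0], 0.53)]
side stick_centre []
side rest [([239.0, 207.0], 0.91)]
side jar []
side dropper [([367.0, 228.0], 0.6)]
side pot [([321.0, 254.0], 0.63)]
top [[0.026, 0.99, -0.137, 0.491], [-0.999, 0.03, 0.027, 0.135], [0.031, 0.137, 0.99, 0.903], [0.0, 0.0, 0.0, 1.0]]
top scanner [([326.0, 157.0], 0.93)]
top scanner_mouth [([321.0, 197.0], 0.79), ([230.0, 271.0], 0.7)]
top finger_plate [([346.0, 277.0], 0.92), ([321.0, 204.0], 0.7)]
top stick_centre [([224.0, 275.0], 0.62)]
top rest [([232.0, 272.0], 0.95)]
top jar [([274.0, 172.0], 0.9)]
top dropper []
top pot []
{'t': 0.9, 'q': array([ 1.11458535e+00,  3.12874452e-01,  1.49771790e+00,  2.20670875e-06,
        1.33099092e+00, -2.23397183e-01]), 'qd': array([ 0.0017314 , -0.00077398, -0.00096541, -0.00070255, -0.00216876,
       -0.00012626]), 'joint_torque': array([-7.34354103e-06, -4.02110517e+01, -2.52409798e+01,  6.94675790e-02,
        3.19908431e-02,  7.75658577e-05]), 'ee_pos': array([0.12113623, 0.51083431, 0.23872651]), 'eef_rot': array([5.52020334e-07, 1.16144441e-01, 9.93232334e-01, 4.77715771e-06]), 'contact_force': array([ 0.44992985, -0.00387367, -0.01110586]), 'torque': array([-0.07231679,  0.01040354, -0.00688527]), 'opening': 0.0883518944520398}
```

View pics/side0.png

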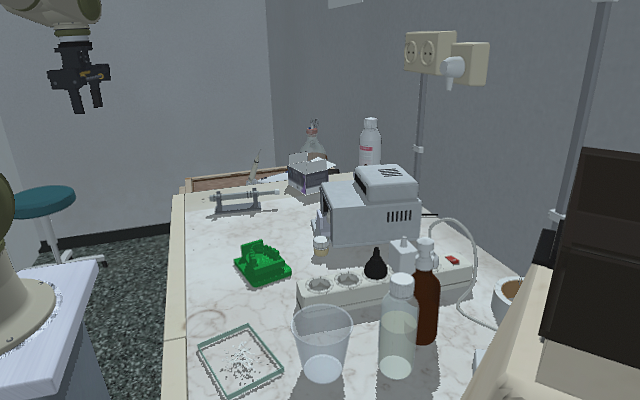

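View pics/top0.png

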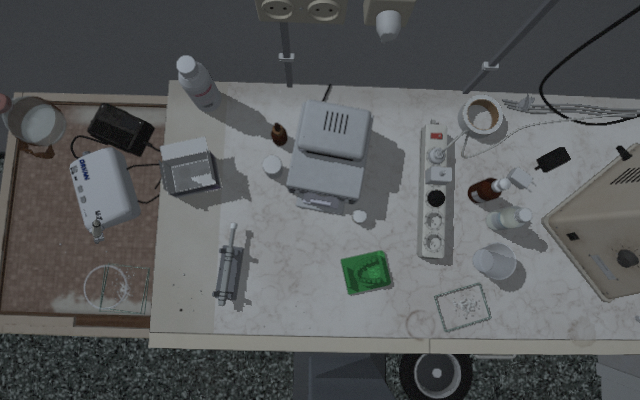

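The top view shows two things that could be taken for the carrier: the green tray at (367,272), which is the decoy, and the pale plate at the scanner mouth at (321,204), which is the target. The rest and stick are at (228,270), tip up and away from the robot. The jar is at (273,167), the dropper at (280,133) and the pot at (360,217). Next I'll localise these, then take a close look with the wrist camera.

Run:
```python
from h import *
for n,t,s in(("rest",(232,272),(239,207)),("mouth",(321,197),(328,217)),("plate",(321,204),(320,217))):
    print(n,*tri([ray("top",t),ray("side",s)]))
print("scan",atz("top",(326,157),0.0),"jar",atz("top",(273,162),.066),"pot",atz("top",(360,214),.032))
# stick axis from top picture
a=atz("top",(236,224),.035);b=atz("top",(224,300),.035);print("stick",a,b,np.degrees(np.arctan2(*(a-b)[1::-1])))
a=atz("top",(289,190),.088);b=atz("top",(361,199),.088);print("front",a,b)
im=cv2.imread("pics/top0.png");c=cv2.resize(im[90:310,200:400],None,fx=3,fy=2.7*3/2.7,interpolation=cv2.INTER_CUBIC)[:600]
c=cv2.resize(im[110:310,200:400],None,fx=3,fy=3,interpolation=cv2.INTER_CUBIC)
cv2.imwrite("pics/topc.png",c)
```

```text
rest [0.45272311 0.29552515 0.00543478] [np.float64(0.00040434823782424756), np.float64(0.0004043482378241359)]
mouth [0.61799434 0.11027434 0.03296908] [np.float64(0.0026679797992830265), np.float64(0.0026679797992830117)]
plate [0.60148222 0.11029015 0.03591977] [np.float64(0.001479340468291505), np.float64(0.001479340468291537)]
scan [0.71076718 0.10121073 0.        ] jar [0.68051577 0.21269609 0.066     ] pot [0.58161428 0.027245   0.032     ]
stick [0.55272879 0.28721544 0.035     ] [0.39668215 0.30363384 0.035     ] -6.006257171861779
front [0.61963189 0.17649562 0.088     ] [0.60588196 0.03253758 0.088     ]
```

View pics/topc.png

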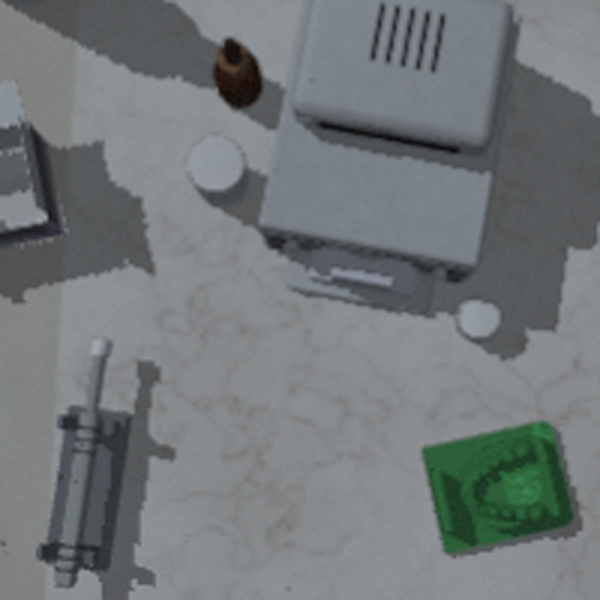

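The crop confirms the choice. The pale plate in the mouth is at crop (362,273), the green decoy at (500,490), and the stick tip at (100,345) points into the work area. Now close wrist looks at both places.

```bash
cat >> h.py <<'E'
def Q(deg): a=np.radians(deg)/2; return [0,np.cos(a),np.sin(a),0]
def look(n,qs):
    i=ctrl.camera_info("wrist");im=ctrl.snapshot("wrist");save(n+".png",im)
    print(n,"cam",np.array(i["extrinsics"])[:3].round(3).tolist())
    for q in qs: print(q,[(np.round(r["pixel"],1).tolist(),round(r["confidence"],2)) for r in ctrl.pinpoint("wrist",q)][:3])
    np.save(n+".npy",i,allow_pickle=True); return im,i
def li(n): return np.load(n+".npy",allow_pickle=True).item()
E
python3 - <<'E'
from h import *
ctrl.move_pose([.47,.12,.24],Q(172)); print(ctrl.sense()["q"].round(2))
a,_=look("w_mouth",["finger_plate","scanner_mouth","pot","scanner"])
ctrl.move_pose([.455,.296,.20],Q(173)); print(ctrl.sense()["q"].round(2),ctrl.sense()["t"])
b,_=look("w_rest",["stick_centre","rest"])
save("both.png",cv2.resize(np.vstack([a,b]),(480,600)))
E
```

```text
[ 0.01  0.22  1.61  0.    1.31 -1.42]
w_mouth cam [[0.14, -0.945, -0.295, 0.394], [0.99, 0.133, 0.041, 0.131], [0.0, -0.298, 0.955, 0.386]]
finger_plate [([260.9, 158.5], 0.78), ([326.4, 270.1], 0.63), ([468.0, 128.2], 0.37)]
scanner_mouth []
pot [([262.6, 251.3], 0.67)]
scanner []
[ 0.36  0.38  1.5  -0.    1.26 -1.09] 3.8
w_rest cam [[0.123, -0.947, -0.296, 0.379], [0.992, 0.118, 0.037, 0.304], [-0.0, -0.298, 0.955, 0.346]]
stick_centre [([327.8, 168.3], 0.97)]
rest [([327.8, 168.7], 0.73)]
```

View pics/both.png

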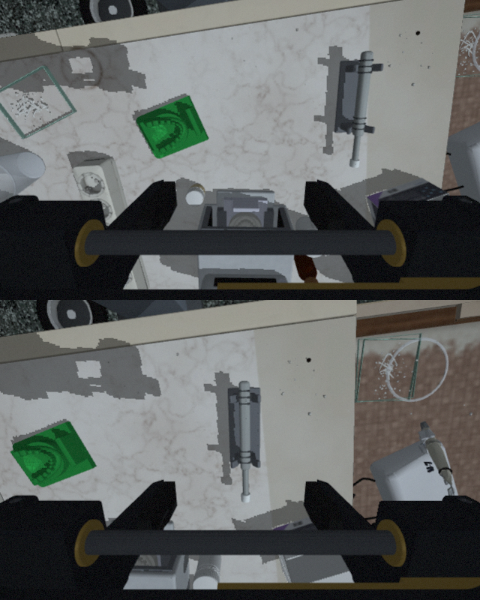

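Run:
```python
from h import *
i=li("w_rest")
r=ctrl.trace("wrist","stick_centre")[0]; print(r["confidence"],r["box"])
ys,xs=np.nonzero(r["pixels"]); 
P=[]
for y in range(int(ys.min())+2,int(ys.max())-1,3):
    P.append(atz("wrist",(xs[ys==y].mean(),y),.035,i)[:2])
P=np.array(P);l=cv2.fitLine(P.astype(np.float32),cv2.DIST_HUBER,0,1e-3,1e-3).ravel()
print("yaw",np.degrees(np.arctan(l[1]/l[0])),P[0],P[-1],"c",atz("wrist",(327.8,168.3),.035,i))
im=cv2.imread("pics/w_mouth.png");cv2.imwrite("pics/mc.png",cv2.resize(im[230:310,235:415],None,fx=4.4,fy=4.4,interpolation=cv2.INTER_CUBIC))
```

```text
0.63 [320.2, 104.6, 333.5, 273.7]
yaw -5.9559093 [0.38837318 0.30848148] [0.55725032 0.29118193] c [0.44448366 0.30412551 0.035     ]
```

View pics/mc.png

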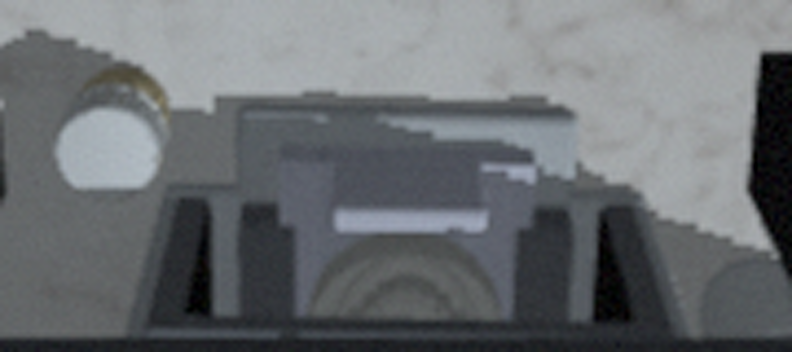

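Run:
```python
from h import *
i=li("w_mouth"); f=lambda x,y,z: atz("wrist",(235+(x+.5)/4.4-.5,230+(y+.5)/4.4-.5),z,i)
def rep(n,a,b,z):
    p=f(*a,z);q=f(*b,z);d=(q-p)[:2];print(n,z,p.round(4),q.round(4),"mid",((p+q)/2).round(4),"w",np.linalg.norm(d).round(4),"yaw",np.degrees(np.arctan2(-d[0],d[1])).round(2))
for z in(.046,.056):rep("plate top front",(333,208),(489,209),z)
rep("lip front",(240,108),(572,110),.01)
for z in(.01,.0):rep("lip far",(217,97),(572,97),z)
rep("sled corners",(282,150),(533,152),.02)
rep("sled corners",(282,150),(533,152),.01)
rep("roof front",(148,330),(672,333),.088)
for z in(.032,):print("pot",f(109,150,z))
print("topcam plate", atz("top",(200+340/3,110+265/3),.046),atz("top",(200+393/3,110+280/3),.046))
print("topcam roof", atz("top",(200+263/3,110+228/3),.088),atz("top",(200+473/3,110+270/3),.088))
```

```text
plate top front 0.046 [0.5957 0.0907 0.046 ] [0.6021 0.1335 0.046 ] mid [0.5989 0.1121 0.046 ] w 0.0433 yaw -8.45
plate top front 0.056 [0.5898 0.0918 0.056 ] [0.5959 0.1334 0.056 ] mid [0.5928 0.1126 0.056 ] w 0.042 yaw -8.45
lip front 0.01 [0.5796 0.0638 0.01  ] [0.5941 0.1623 0.01  ] mid [0.5868 0.1131 0.01  ] w 0.0995 yaw -8.41
lip far 0.01 [0.575  0.0576 0.01  ] [0.5898 0.1627 0.01  ] mid [0.5824 0.1102 0.01  ] w 0.1061 yaw -8.03
lip far 0.0 [0.5798 0.0557 0.    ] [0.595  0.1636 0.    ] mid [0.5874 0.1096 0.    ] w 0.1089 yaw -8.03
sled corners 0.02 [0.5899 0.0756 0.02  ] [0.6008 0.1487 0.02  ] mid [0.5954 0.1121 0.02  ] w 0.074 yaw -8.54
sled corners 0.01 [0.5952 0.0741 0.01  ] [0.6065 0.1492 0.01  ] mid [0.6009 0.1116 0.01  ] w 0.076 yaw -8.54
roof front 0.088 [0.5986 0.0446 0.088 ] [0.6178 0.1746 0.088 ] mid [0.6082 0.1096 0.088 ] w 0.1314 yaw -8.42
pot [0.57655038 0.02857778 0.032     ]
topcam plate [0.61021658 0.12725766 0.046     ] [0.6007862  0.09006442 0.046     ]
topcam roof [0.62761518 0.17944217 0.088     ] [0.60366823 0.03918281 0.088     ]
```

Run:
```python
from h import *
c=[.4465,.3025]; q=Q(174)
ctrl.move_pose([*c,.11],q); ctrl.move_l([*c,.016],vel=.1); 
print(ctrl.sense()["contact_force"].round(2))
ctrl.grab(40); s=ctrl.sense(); print(s["opening"],s["ee_pos"],s["contact_force"].round(2),s["torque"].round(2))
ctrl.move_l([*c,.14],vel=.12); s=ctrl.sense(); print(s["t"],s["opening"],s["ee_pos"],s["contact_force"].round(2),s["torque"].round(2))
im,_=look("w_held",["stick_centre","rest"])
t=ctrl.snapshot("top");save("both2.png",np.vstack([im[:300],cv2.resize(t[180:320,170:400],(640,390))[:300]]))
```

```text
[ 0.56 -0.2  -0.5 ]
0.013227645919016465 [0.44648123 0.30250308 0.01598109] [0.61 0.08 0.19] [ 0.01 -0.    0.02]
7.85 0.013196876822647084 [0.44618529 0.30234782 0.13929705] [ 0.03  0.28 -1.44] [0.04 0.01 0.03]
w_held cam [[0.106, -0.95, -0.295, 0.37], [0.994, 0.101, 0.032, 0.31], [-0.001, -0.296, 0.955, 0.285]]
stick_centre [([319.5, 275.7], 0.66)]
rest []
```

View pics/both2.png

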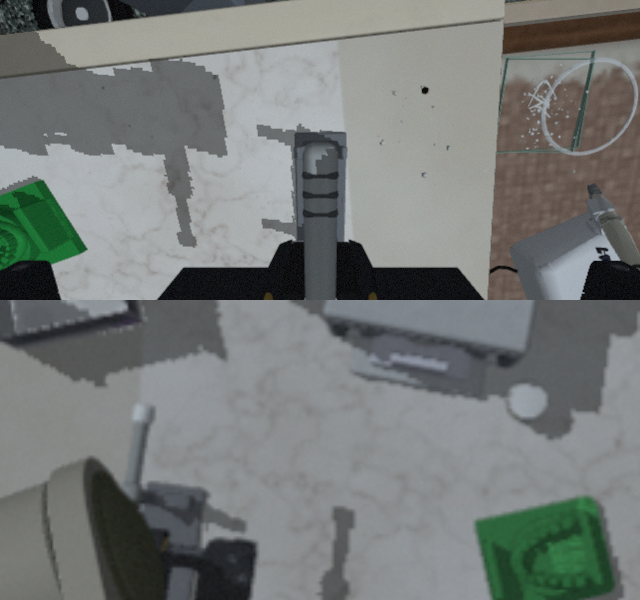

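```bash
cat >> h.py <<'E'
Y=-8.45; U=np.array([np.cos(np.radians(Y)),np.sin(np.radians(Y)),0]); QP=Q(180+Y)
F=np.array([.599,.112,.015])   # plate face, TCP height
def fx(): return float(-ctrl.sense()["contact_force"]@U)
E
python3 - <<'E'
from h import *
i=li("w_held"); print("tail",atz("wrist",(320,142),.165,i),atz("wrist",(320,142),.158,i))
s0=F-U*.130
ctrl.move_pose([s0[0],s0[1],.10],QP); ctrl.move_l(s0,vel=.08); ctrl.pause(.2)
b=fx();s=ctrl.sense();print("base",b,s["t"],s["q"].round(2),s["ee_pos"])
np.save("base.npy",b)
d=.130-.110
for k in range(28):
    d-=.001; ctrl.move_l(F-U*(.110+d),vel=.02); s=ctrl.sense(); f=-s["contact_force"]@U-b
    print(round(d*1e3,1),round(((s["ee_pos"]-F)@U+.11)*1e3,2),round(f,2),end=" | ")
    if f>1.2: break
print(s["t"])
im,_=look("w_touch",[]);sd=ctrl.snapshot("side")
save("both3.png",np.vstack([im[:200],cv2.resize(sd[150:300,180:440],(640,370))]))
E
```

```text
tail [0.38478    0.30857685 0.165     ] [0.38563339 0.30848123 0.158     ]
base -0.261044069379474 10.2083 [ 0.03  0.54  1.83  0.    0.76 -1.39] [0.47059696 0.13110663 0.01530265]
19.0 -18.89 -0.16 | 18.0 -17.96 0.45 | 17.0 -16.98 0.14 | 16.0 -15.95 0.69 | 15.0 -14.99 0.58 | 14.0 -13.94 -0.65 | 13.0 -12.96 0.69 | 12.0 -11.95 0.96 | 11.0 -10.96 0.43 | 10.0 -9.94 -0.28 | 9.0 -8.95 -0.66 | 8.0 -7.95 0.97 | 7.0 -6.96 0.12 | 6.0 -5.94 0.56 | 5.0 -4.93 0.22 | 4.0 -3.96 0.23 | 3.0 -2.93 -0.31 | 2.0 -1.94 0.31 | 1.0 -0.95 0.01 | -0.0 0.07 0.82 | -1.0 1.04 -0.08 | -2.0 1.89 1.73 | 15.7083
w_touch cam [[0.148, -0.944, -0.294, 0.416], [0.989, 0.142, 0.044, 0.139], [0.0, -0.297, 0.955, 0.161]]
```

View pics/both3.png

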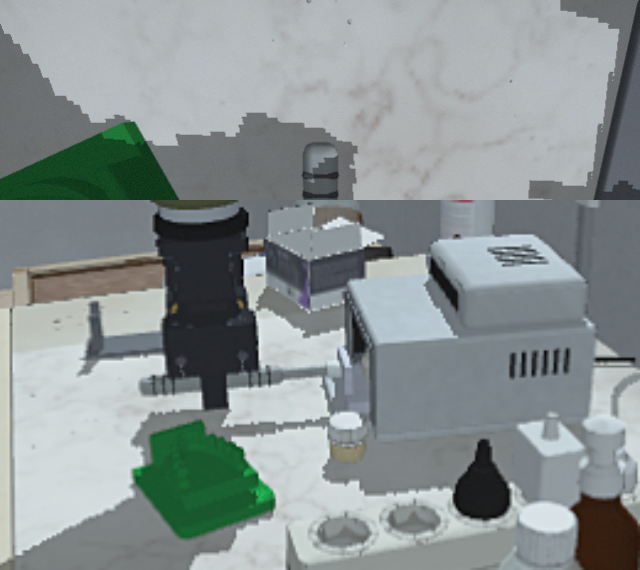

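Contact was made about 2 mm past the estimate, with the tip on the plate and clear of the plaster and the pot. Next comes the slow push with the force watched.

```bash
cat > push.py <<'E'
from h import *
import sys
b=np.load("base.npy");x=float(sys.argv[1]);end=float(sys.argv[2]);thr=float(sys.argv[3]);sl=float(sys.argv[4])
s=None
while x<end:
    st=1.0 if x<sl else .4
    x+=st; ctrl.move_l(F+U*(x*1e-3-.110),vel=.015 if st==1 else .008); s=ctrl.sense(); f=-s["contact_force"]@U-b
    p=((s["ee_pos"]-F)@U+.11)*1e3
    print(round(x,1),round(p-x,2),round(f,1),end=" | ")
    if f>thr: break
print("t",s["t"],s["contact_force"].round(1),s["opening"])
E
python3 push.py 2 25 8.5 13
```

```text
3.0 -0.02 1.3 | 4.0 0.12 1.9 | 5.0 0.14 2.0 | 6.0 0.14 0.8 | 7.0 0.11 1.2 | 8.0 0.12 1.3 | 9.0 0.11 1.8 | 10.0 0.11 0.5 | 11.0 0.13 1.1 | 12.0 0.14 1.6 | 13.0 0.09 0.9 | 13.4 -0.01 1.0 | 13.8 0.0 2.3 | 14.2 0.04 2.6 | 14.6 0.04 2.3 | 15.0 0.06 1.3 | 15.4 0.03 1.4 | 15.8 0.03 2.1 | 16.2 0.04 0.9 | 16.6 -0.08 1.9 | 17.0 -0.25 3.8 | 17.4 -0.13 3.7 | 17.8 -0.02 3.7 | 18.2 0.04 4.7 | 18.6 -0.05 4.7 | 19.0 -0.11 5.5 | 19.4 -0.02 4.2 | 19.8 0.05 4.9 | 20.2 0.05 5.0 | 20.6 0.06 5.5 | 21.0 0.07 4.0 | 21.4 0.06 3.8 | 21.8 0.07 4.6 | 22.2 0.08 4.7 | 22.6 0.08 4.2 | 23.0 0.08 3.7 | 23.4 0.09 3.5 | 23.8 0.1 3.8 | 24.2 0.07 4.4 | 24.6 0.08 3.3 | 25.0 0.08 3.2 | 25.4 0.08 3.0 | t 26.3083 [-2.6  0.9 -1.1] 0.013468789204869202
```

```bash
python3 push.py 25.4 43 9 0
```

```text
25.8 0.08 3.6 | 26.2 0.06 3.2 | 26.6 -0.04 4.4 | 27.0 -0.42 5.0 | 27.4 -0.8 7.9 | 27.8 -1.19 8.3 | 28.2 -1.58 8.9 | 28.6 -1.98 11.1 | t 28.3083 [-10.7   2.2  -0.5] 0.013475481217619224
```

The tip stopped dead at 26.6 mm while the force rose to 11 N, above the 4–7 N of the shoes. I'll press briefly once more to confirm, then back off.

```bash
python3 push.py 28.6 29.3 12.5 0
python3 - <<'E'
from h import *
ctrl.move_l(F+U*(.0265-.110),vel=.02); s=ctrl.sense();print(((s["ee_pos"]-F)@U+.11)*1e3,fx())
ctrl.move_l(F-U*(.110+.035),vel=.06); p=F-U*.145
ctrl.move_l([p[0],p[1],.12],vel=.12)
s=ctrl.sense();print(s["t"],s["opening"])
im,i=look("w_after",["finger_plate"]);t=ctrl.snapshot("top");sd=ctrl.snapshot("side")
save("both4.png",np.vstack([im[100:300],cv2.resize(sd[170:270,260:420],(640,400))]))
E
```

```text
29.0 -2.32 12.9 | t 28.5583 [-12.5   1.8  -0.1] 0.01304643714565884
26.575876244912727 3.686982551239036
31.0333 0.013329778931452475
w_after cam [[0.148, -0.944, -0.293, 0.38], [0.989, 0.142, 0.044, 0.144], [-0.0, -0.296, 0.955, 0.265]]
finger_plate [([225.7, 207.0], 0.74)]
```

View pics/both4.png

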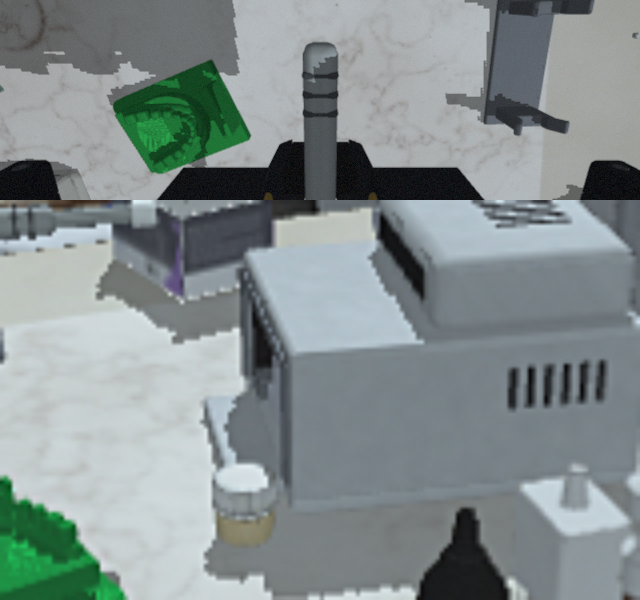

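The plate is now inside the mouth, the pot is untouched, and the stick has not slipped (its tail is at the same pixel row). Next I'll lay it back.

Run:
```python
from h import *
c=[.4465,.3025]; q=Q(174)
ctrl.move_pose([*c,.12],q); ctrl.pause(.2); b=ctrl.sense()["contact_force"]
ctrl.move_l([*c,.045],vel=.1)
z=.045
for z in(.035,.025,.020,.018,.0165,.016):
    ctrl.move_l([*c,z],vel=.04); f=ctrl.sense()["contact_force"]-b; print(z,f.round(1))
    if f[2]>6: break
ctrl.open(); ctrl.pause(.2); ctrl.move_l([*c,.14],vel=.12)
ctrl.move_pose([.38,.31,.22],Q(174)); s=ctrl.sense(); print(s["t"],s["contact_force"].round(2))
im,i=look("w_end",["stick_centre","rest"]);t=ctrl.snapshot("top");sd=ctrl.snapshot("side")
save("both5.png",np.hstack([np.vstack([cv2.resize(sd[170:270,190:340],(480,300)),cv2.resize(t[110:310,200:380],(480,300))]),cv2.resize(im,(320,200),interpolation=cv2.INTER_AREA).repeat(3,0)[:600]]))
```

```text
0.035 [-0.5  0.7  0.3]
0.025 [-0.2  0.3  0.9]
0.02 [-0.6  0.7  0.9]
0.018 [-0.3  0.3  0.7]
0.0165 [-0.3 -0.   1.3]
0.016 [-0.5  0.4  0.9]
37.925 [0.02 0.38 0.16]
w_end cam [[0.105, -0.949, -0.296, 0.304], [0.994, 0.101, 0.031, 0.318], [-0.0, -0.298, 0.955, 0.365]]
stick_centre [([321.6, 229.9], 0.92)]
rest [([320.4, 226.9], 0.86)]
```

View pics/both5.png

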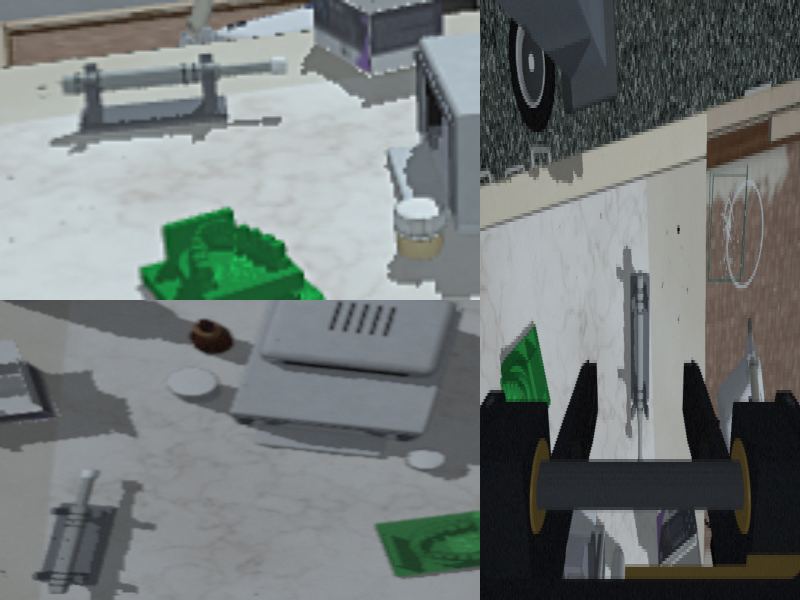

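The stick is lying in both notches, and the jar, dropper and pot are where they were. I'm handing in.

```bash
python3 -c "
from h import *
ctrl.job_done()"
```

```text
the job is handed in; nothing more can be done
```

The carrier is seated against the stop, the stick is back in its rest, and the job is handed in after about 38 s of the 64 s allowed.

- **Push:** I pushed with the stick's nylon tip on the finger plate, in steps of 0.4 to 1 mm at 8 to 15 mm/s mean. The side shoes gripped about 15 mm into the stroke, at 4 to 5.5 N. After about 24.6 mm the tip stopped dead. The force then rose to 12.9 N with no further motion, so I took this as the stop. Reckoned from the start estimate, the face is about 8.5 mm inside the mouth, within the stated 5 to 20 mm; I did not measure it directly.
- **Last checks:** The final pictures show the plate inside the mouth and the stick lying in both notches. The jar, dropper, pot and green look-alike appear unmoved. The gripper was open and clear, reading about 0.4 N, which is sensor noise.
- **Disagreements:**
  - The first two-camera estimate of the stick's position was about 7 mm off the wrist camera's in y. I used the wrist value, and the grasp was good.
  - Contact with the plate came about 2 mm later than estimated.
  - In the last wrist picture before the return, the network's only finger-plate hit was the green look-alike, so I judged the seated plate from the side picture and the push readings.

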